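# Bring the specimens to the polisher and hold its sprung cover at the mark

## Task

Carry the white specimen caddy level by its blue bar across to the black mat on the other side of the polishing machine, and set it down gently, squarely in the middle of the mat, with the four specimens still in it. Then raise the machine's sprung splash cover by its steel handle until the red pointer on its side stands in the green band of the quadrant, never as far as the red, and finish still gripping it, holding it steady there, because I have to rinse the disc and load the specimens underneath while the half-raised cover keeps the spray off. Leave everything else on the bench where it is.

Things in the scene. Friction and masses are not known exactly. Their poses are not given: they have to be found in the camera images.
- polisher: bench-mounted grinder-polisher, fixed: white housing 330 mm wide (y), 60 mm high, from 180 mm in front of its origin (-x, the control side, towards the robot) to 210 mm behind. Origin on the bench under the centre of the 200 mm disc, z up. A bent steel water tap, 155 mm tall, stands behind the cover
- cover (a joint): angle of the splash cover (rad): 0 closed (start), grows as the front edge rises; green band 0.61 to 0.785, red from 0.96. The sprung hinge at its rear pulls it shut from any angle. At the handle it takes about 7 N when closed and 9 N square to the cover at the green band (up to 15 N straight up). Clear panel, blue frame, 285 mm hinge to front, 286 mm wide, top 102 mm above the bench when closed
- hinge (a point): middle of the cover's hinge axis, 145 mm behind the polisher's origin (its +x), 76 mm above the bench; its axes turn with the cover: y along the hinge, x away from the handle, z out of the cover's top
- pointer (a point): tip of the red pointer on the cover's +y side, 125 mm from the hinge axis (a twin on the -y side). It runs along a fixed white quadrant scale of 111 mm radius round the hinge axis, whose green band spans 35 to 45 degrees of opening and whose red part begins at 55 degrees
- cover_grip (a point): round steel bar on top of the cover near its front, 13 mm thick, 110 mm long, parallel to the hinge (y), on end posts, 28 mm free under it. Origin at the bar's middle, turning with the cover: 255 mm in front of (-x) and 61 mm above (z) the hinge axis in the cover's frame, 137 mm above the bench when closed. It can roll between fingers that stay pointing down
- caddy: white plastic specimen caddy, 140 mm (x) by 100 mm (y), walls 30 mm high, six open wells, loose, about 0.45 kg with its specimens. Origin at the centre of its underside, z up
- caddy_grip (a point): middle of the caddy's blue carrying bar, 92 mm above its underside; the bar runs along the caddy's x, is 14 mm wide (y) and 16 mm high, 126 mm clear between its end posts, with nothing above the 30 mm walls below it
- mat: black ribbed rubber draining mat, fixed, 200 mm (x) by 160 mm (y), 4 mm thick, beside the polisher on the side away from the caddy. Origin at the centre of its underside on the bench, z up
- specimen1: polished specimen, a resin disc 30 mm across and 20 mm high standing loose in one of the caddy's wells, polished face up; origin at the centre of its underside
- specimen2: polished specimen, a resin disc 30 mm across and 20 mm high standing loose in one of the caddy's wells, polished face up; origin at the centre of its underside
- specimen3: polished specimen, a resin disc 30 mm across and 20 mm high standing loose in one of the caddy's wells, polished face up; origin at the centre of its underside
- specimen4: polished specimen, a resin disc 30 mm across and 20 mm high standing loose in one of the caddy's wells, polished face up; origin at the centre of its underside
- wash_bottle: white wash bottle, 62 mm across, 184 mm tall, red cap with a bent spout, loose, to be left alone; origin at the centre of its underside
- blue_bottle: white bottle with blue label, 50 mm across, 140 mm tall, loose, to be left alone; origin at the centre of its underside
- amber_bottle: amber bottle, black cap, 54 mm across, 130 mm tall, loose, to be left alone; origin at the centre of its underside
- loupe: small eye loupe, 42 mm across, 37 mm tall, loose, to be left alone; origin at the centre of its underside
- brush: hand brush, 120 mm long, lying flat, loose, to be left alone; origin at the centre of its underside
- beaker: clear beaker, 64 mm across, 90 mm tall, loose, to be left alone; origin at the centre of its underside

How it is judged (in metres and radians):
On the way, in this order (a step that is already met when the one before it is completed fails the run):
1. the caddy stands squarely on the mat, released, with all four specimens in it (x of caddy in the frame of mat between -0.032 and 0.032 m and y of caddy in the frame of mat between -0.032 and 0.032 m and z of caddy in the frame of mat between -0.002 and 0.009 m and angle between the x axis of caddy and the x axis of mat, either way round below 0.3 rad and angle between caddy's own z axis and vertical below 0.06 rad and linear speed of caddy below 0.03 m/s and contact force between the fingers and caddy below 0.05 N and horizontal distance between each of specimen1, specimen2, specimen3, specimen4 and caddy below 0.085 m and height (world z) of each of specimen1, specimen2, specimen3, specimen4 below 0.03 m and angle between each of specimen1, specimen2, specimen3, specimen4's own z axis and vertical below 0.2 rad), for 0.2 s.
2. the cover is held by its handle with the pointer in the green band (value of joint cover between 0.602 and 0.794 rad and velocity of joint cover between -0.06 and 0.06 rad/s and contact force between the fingers and cover_handle above 4 N), for 0.5 s.
At the end, for the whole second after the job is handed in: Cover still (under 0.06 rad/s) at 0.602 to 0.794 rad with the fingers on its handle bearing over 4 N; caddy released and at rest on the mat, centre within 32 mm of the mat's along each side, under 0.3 rad from square (either way round), all four specimens upright in it (all of step 1 and all of step 2); the arm keeps its last pose, push and grip.
It fails at once if the caddy tips more than 15 degrees (angle between caddy's own z axis and vertical above 0.26 rad).
It fails at once if the caddy is dropped or slammed on the mat (over 0.35 m/s in the last 20 mm) (linear speed of caddy above 0.35 m/s and z of caddy in the frame of mat below 0.024 m and horizontal distance between caddy and mat below 0.12 m).
It fails at once if the cover reaches the red part of the quadrant (value of joint cover above 0.96 rad).
It fails at once if something else on the bench is displaced by more than 30 mm (distance of any of wash_bottle, blue_bottle, amber_bottle, loupe, brush, beaker from where it was at the start of the episode above 0.03 m).
It also fails if it takes over 72 s, if anything falls off the work surface, if the arm or the gripper's body presses on something with over 40 N, if the wrist force passes 120 N, or if a joint passes its speed limit or range.

## Robot

A 7-joint arm with a two-finger parallel gripper is mounted at the origin on the work surface. World frame = base frame: x ahead of the robot, y to its left, z up, the work surface at z = 0. Lengths are in mm, angles in rad, forces in N, time in s.
With the tool pointing down it reaches from about 400 to 875 mm from the base axis. Payload 4.4 kg.
Tool frame: the origin (TCP) lies at the very end of the fingers, on their centre line; the grasp point (between the pads) lies 19 mm behind it; z points along the fingers, y is the line along which they close (so a half turn about z gives the same grasp; the last joint's range is limited). The gripper opens to 85 mm and grips with 20 to 120 N. Pads are 22 mm wide; open, the fingers measure 114 mm over their backs; the gripper's body (76 mm by 85 mm) begins 54 mm behind the grasp point. The pads swing forward as they close: fully open they stand 13 mm farther back than shut.
Start: joints at [1.121, 0.628, 0.038, 1.517, -0.027, 0.996, -0.02], TCP at [243.418, -602.715, 231.313] pointing down, gripper open.
Joint ranges: [-3.06, 3.06], [-0.37, 2.12], [-1.25, 1.32], [0.18, 2.47], [-1.1, 4.24], [0.23, 1.98], [-2.94, 2.94]. Speed limits (rad/s): [2.57, 2.57, 3.14, 3.14, 3.14, 3.14, 3.14].

## Interface

Orientations are given as [roll, pitch, yaw] about the fixed x, y, z axes, in that order (R = Rz(yaw) Ry(pitch) Rx(roll)).
In Python, from cell import read_state, get_image, camera_params, finish_job gives the robot as it stands.
- The arm moves only by the tool arm_command, never from a script. Its argument "deltas" is a list of rows, each an object of numbers: "dx", "dy", "dz": the shift along the world's x, y, z in m; "yaw": the turn about the world's z in degrees; "jaw": the opening, from 0 (shut) to 1 (fully open). A call has 1 to 20 rows; each row is the pose to reach, as a shift and turn from the pose commanded when the call began; what a row does not reach only later rows make up. A row lasts 1/10 s, in which the tool goes at most 50 mm and 8.59 degrees, less where a joint would pass 70% of its speed; a pose out of reach is approached as far as the arm can. A call with a gripper value outside its range is refused whole. The fingers move at their own pace and stop on an object; the grip force is fixed at half the most. Time passes only in rows, so rows that repeat a pose let the fingers close. It gives the time, the measured TCP pose, the force, the opening and the grip force at its end, in the units of the state.
- read_state(): the state, without advancing time (a new reading comes with each control period).
- get_image(name): name is "scene" or "top" or "wrist"; returns (picture, depth): 384x512x3 uint8, red, green, blue; 384x512 float32, mm along the optical axis (not along the pixel's ray), 0 where there is no reading.
- camera_params(name): a dict with "camera_matrix" (3x3 intrinsics, pixels), "k1" (the pictures are not rectified: a ray, as slopes to the right and down, at radius r is drawn at 1 + k1 r^2 times it, then the intrinsics apply), "extrinsics" (4x4, takes a point from camera to world coordinates). Camera axes: x right, y down, z forward; pixel columns grow to the right and rows downward; lengths in mm; the calibration is good to about 2 mm. A picture is of the moment at which its call begins: read the wrist's pose just before it. camera_params takes no time and is no camera call; for the wrist camera it gives the pose at the moment of the call.
- finish_job(): hands the job in; it is judged then, once.
The state is a dict: "clock": time; "qpos": joint angles; "qd": joint speeds; "tau": joint torques, N m; "eef_pos": TCP position; "tool_rot": TCP orientation; "force": force on the tool from outside, world axes, zero at the start; "torque": the same for the moment, N m; "width": finger opening in mm; "gripper_force": force on a finger pad.
Only numpy, scipy, OpenCV 4.12 (cv2) and the standard library are available. Lean on these libraries where they do the work, as an engineer would, in place of code of your own. Each camera call takes 0.05 s, during which the arm holds its last target. There are 200 camera calls.

## Working session

There is one attempt and no reset: what is moved stays moved. The work goes in short steps, Python scripts to look and compute and a tool call to move; the robot and the scene stay as the last step left them, time stands still between calls to the robot, and variables do not carry over. Pictures are saved under pics/ and viewed, at most 10 in all, crops included, and the job is handed in when it is done.

Besides the shell and the picture viewer there is one more tool, called after "Request:" as name(argument=value, ...), one argument or row to a line, values as JSON. arm_command: Moves the arm, as the interface text tells. Its arguments: {"type":"object","properties":{"deltas":{"type":"array"}},"required":["deltas"]}

```bash
mkdir -p pics; cat > h.py <<'E'
import numpy as np,cv2
from cell import *
def grab(n):
    p=camera_params(n); im,d=get_image(n); return im,d,p
def world(d,p):
    K=np.array(p['camera_matrix'],float);h,w=d.shape
    u,v=np.meshgrid(np.arange(w),np.arange(h))
    pts=np.stack([u,v],-1).reshape(-1,1,2).astype(np.float32)
    r=cv2.undistortPoints(pts,K,np.array([p['k1'],0,0,0.])).reshape(h,w,2)
    c=np.concatenate([r*d[...,None],d[...,None],np.ones((h,w,1))],-1)
    return (c@np.array(p['extrinsics']).T)[...,:3]
E
python3 - <<'E'
from h import *
for n in('scene','top'):
    im,d,p=grab(n); cv2.imwrite(f'pics/{n}0.png',im[...,::-1]); np.savez(f'{n}0.npz',im=im,d=d,w=world(d,p))
    print(n,np.round(np.array(p['extrinsics']),2).tolist())
s=read_state();print(s['clock'],s['eef_pos'],s['tool_rot'],s['force'],s['width'])
E
```

```text
scene [[0.78, 0.51, -0.37, 1127.75], [0.63, -0.63, 0.46, -631.29], [0.0, -0.59, -0.81, 1339.99], [0.0, 0.0, 0.0, 1.0]]
top [[0.02, -0.98, 0.17, 369.08], [-1.0, -0.02, -0.0, 74.35], [0.0, -0.17, -0.98, 1325.11], [0.0, 0.0, 0.0, 1.0]]
0.1 [ 243.24012825 -602.19642002  230.5096998 ] [-3.13994260e+00  3.15001054e-06  3.83799782e-01] [-0.46904572  0.02919989 -0.13700944] 85.26057311468512
```

View pics/top0.png

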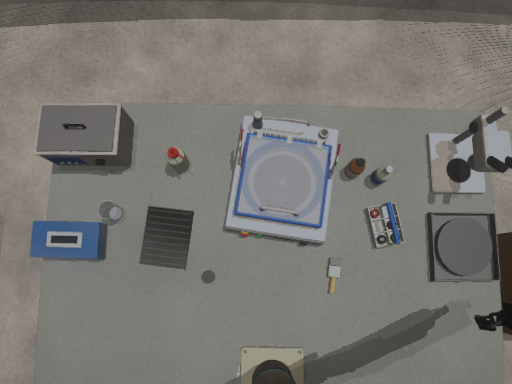

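View pics/scene0.png

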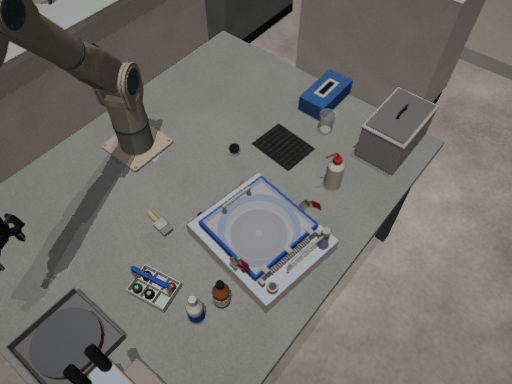

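The top view shows the caddy at about (384,225), its blue bar at (392,223), the mat at (167,237), the cover handle at (279,210) and the polisher disc at (282,182). The amber and blue bottles are at (357,168) and (381,176), beyond the caddy. Next I'll measure these positions.

```bash
cat > m.py <<'E'
from h import *
def rect(P):
    r=cv2.minAreaRect(P[:,:2].astype(np.float32)); return np.round(r[0],1),np.round(r[1],1),np.round(r[2],1)
for n in('top','scene'):
    z=np.load(f'{n}0.npz');im=z['im'];w=z['w'];hsv=cv2.cvtColor(im,cv2.COLOR_RGB2HSV)
    H,S,V=[hsv[...,i].astype(int) for i in range(3)]
    X,Y,Z=w[...,0],w[...,1],w[...,2]; ok=z['d']>0
    def box(v0,v1,u0,u1):
        m=np.zeros(ok.shape,bool);m[v0:v1,u0:u1]=1;return m&ok
    b=box(195,255,360,412) if n=='top' else box(255,315,120,190)
    bar=b&(H>100)&(H<125)&(S>120)&(Z>75)
    P=w[bar];print(n,'bar',len(P),P.mean(0).round(1),P[:,2].max().round(1),rect(P))
    cad=b&(Z>20)&(Z<40)
    print(' caddy',cad.sum(),rect(w[cad]))
    b=box(200,275,135,200) if n=='top' else box(118,172,245,320)
    mat=b&(V<70)&(Z<15); mat=cv2.morphologyEx(mat.astype(np.uint8),cv2.MORPH_OPEN,np.ones((3,3)))>0
    print(' mat',mat.sum(),np.median(w[mat],0).round(1),rect(w[mat]))
    b=box(195,222,255,302) if n=='top' else box(180,225,215,265)
    hd=b&(Z>122)
    P=w[hd];print(' handle',len(P),P.mean(0).round(1) if len(P) else 0,P[:,2].max() if len(P) else 0,rect(P) if len(P)>3 else 0)
    b=box(125,235,230,345) if n=='top' else box(170,300,180,330)
    fr=b&(H>100)&(H<125)&(S>130)&(Z>85)&(Z<115)
    print(' frame',fr.sum(),rect(w[fr]),np.median(Z[fr]))
    hous=b&(Z>50)&(Z<68);print(' housing',rect(w[hous]))
    for nm,bx in dict(wash=(140,175,160,190),beaker=(195,225,90,125),amber=(152,182,345,368),blue=(160,190,369,395),brush=(255,296,322,345),loupe=(268,286,198,218),tap=(108,135,245,265)).items():
        if n=='top':
            P=w[box(*bx)];P=P[P[:,2]>10]
            if len(P)>3: print(' ',nm,len(P),np.median(P,0).round(0),P.min(0).round(0),P.max(0).round(0))
E
python3 m.py
```

```text
top bar 161 [ 511.7 -383.1  100. ] 107.9 (array([ 512.4, -383.4]), array([130.5,  15.4]), np.float64(12.8))
 caddy 405 (array([ 513.9, -384.5]), array([141.1, 102.6]), np.float64(11.5))
 mat 1674 [494.6 357.4   4.5] (array([489.5, 361. ]), array([159. , 139.3]), np.float64(84.1))
 handle 162 [543.9 -13.9 141.4] 152.35917748340808 (array([544.2, -13.8]), array([119.9,  13. ]), np.float64(82.3))
 frame 527 (array([650., -28.]), array([283.9, 275.3]), np.float64(81.8)) 101.59651075966781
 housing (array([661.8, -29.4]), array([331. , 397.9]), np.float64(82.4))
  wash 416 [705. 318. 120.] [690. 288.  10.] [746. 359. 188.]
  beaker 376 [539. 564.  65.] [493. 516.  10.] [572. 607.  96.]
  amber 292 [ 695. -266.   88.] [ 677. -300.   11.] [ 730. -247.  134.]
  blue 288 [ 671. -353.   91.] [ 653. -384.   10.] [ 702. -338.  146.]
  brush 334 [ 355. -202.   18.] [ 279. -227.   10.] [ 402. -182.   26.]
  loupe 135 [333. 213.  37.] [313. 193.  24.] [353. 234.  44.]
  tap 409 [839.  67.  68.] [798.  36.  54.] [880. 102. 155.]
scene bar 209 [ 515.8 -386.8   98.1] 106.1 (array([ 514.6, -386.6]), array([135.6,  14.5]), np.float64(11.6))
 caddy 539 (array([ 513.4, -385.4]), array([143.7, 101. ]), np.float64(11.8))
 mat 1457 [465.4 360.1   2. ] (array([463.1, 363.4]), array([166.1, 205.9]), np.float64(83.5))
 handle 137 [545.6 -17.7 138.6] 146.92196667477538 (array([544.3, -14.9]), array([123.3,  16.9]), np.float64(82.1))
 frame 585 (array([652.5, -28.1]), array([295.5, 277.2]), np.float64(81.7)) 99.26584789572416
 housing (array([671.7,   7.4]), array([610.2, 400.8]), np.float64(81.7))
```

```bash
python3 - <<'E'
from h import *
for n,(v0,v1,u0,u1) in dict(top=(198,278,130,204),scene=(115,178,240,325)).items():
    z=np.load(f'{n}0.npz');im=z['im'];w=z['w'];g=cv2.cvtColor(im,cv2.COLOR_RGB2GRAY)[v0:v1,u0:u1]
    t,m=cv2.threshold(g,0,255,cv2.THRESH_OTSU+cv2.THRESH_BINARY_INV)
    m=cv2.morphologyEx(m,cv2.MORPH_CLOSE,np.ones((7,7)))
    k,l,st,c=cv2.connectedComponentsWithStats(m);i=1+st[1:,4].argmax()
    P=w[v0:v1,u0:u1][l==i];P=P[(P[:,2]>-20)&(P[:,2]<20)]
    print(n,t,st[i],P.mean(0).round(1),cv2.minAreaRect(P[:,:2].astype(np.float32)))
E
```

```text
top 92.0 [  10    8   54   64 2732] [460.4 363.9   4.4] ((461.710205078125, 365.2026062011719), (161.47911071777344, 202.58013916015625), 84.02056884765625)
scene 82.0 [  12    9   63   47 1503] [465.  360.8   2. ] ((461.4199523925781, 363.866455078125), (168.2089385986328, 205.94932556152344), 84.9859619140625)
```

Request:
arm_command(
  deltas=[
    {"dx": 0.03, "dy": 0.024, "dz": 0, "yaw": -3},
    {"dx": 0.06, "dy": 0.048, "dz": 0, "yaw": -6},
    {"dx": 0.09, "dy": 0.072, "dz": 0, "yaw": -10},
    {"dx": 0.12, "dy": 0.096, "dz": 0, "yaw": -10},
    {"dx": 0.15, "dy": 0.12, "dz": 0, "yaw": -10},
    {"dx": 0.18, "dy": 0.144, "dz": 0, "yaw": -10},
    {"dx": 0.21, "dy": 0.168, "dz": 0, "yaw": -10},
    {"dx": 0.24, "dy": 0.192, "dz": 0, "yaw": -10},
    {"dx": 0.271, "dy": 0.217, "dz": 0, "yaw": -10},
    {"dx": 0.271, "dy": 0.217, "dz": 0, "yaw": -10},
    {"dx": 0.271, "dy": 0.217, "dz": 0, "yaw": -10},
  ],
)

```text
invalid input at $.deltas[0]: expected keys dx, dy, dz, yaw, jaw
```

Request:
arm_command(
  deltas=[
    {"dx": 0.03, "dy": 0.024, "dz": 0, "yaw": -3, "jaw": 1},
    {"dx": 0.06, "dy": 0.048, "dz": 0, "yaw": -6, "jaw": 1},
    {"dx": 0.09, "dy": 0.072, "dz": 0, "yaw": -10, "jaw": 1},
    {"dx": 0.12, "dy": 0.096, "dz": 0, "yaw": -10, "jaw": 1},
    {"dx": 0.15, "dy": 0.12, "dz": 0, "yaw": -10, "jaw": 1},
    {"dx": 0.18, "dy": 0.144, "dz": 0, "yaw": -10, "jaw": 1},
    {"dx": 0.21, "dy": 0.168, "dz": 0, "yaw": -10, "jaw": 1},
    {"dx": 0.24, "dy": 0.192, "dz": 0, "yaw": -10, "jaw": 1},
    {"dx": 0.271, "dy": 0.217, "dz": 0, "yaw": -10, "jaw": 1},
    {"dx": 0.271, "dy": 0.217, "dz": 0, "yaw": -10, "jaw": 1},
    {"dx": 0.271, "dy": 0.217, "dz": 0, "yaw": -10, "jaw": 1},
  ],
)

```text
clock: 1.2
eef_pos: [515.0, -384.4, 230.7]
tool_rot: [-3.141, 0.001, 0.212]
force: [-0.3, 0.2, -0.4]
width: 85.7
gripper_force: 0.0
```

```bash
python3 - <<'E'
from h import *
s=read_state();print(s['clock'],s['eef_pos'],s['tool_rot'],s['qpos'])
im,d,p=grab('wrist');w=world(d,p);cv2.imwrite('pics/w1.png',im[...,::-1])
hsv=cv2.cvtColor(im,cv2.COLOR_RGB2HSV)
m=(abs(hsv[...,0].astype(int)-112)<12)&(hsv[...,1]>120)&(w[...,2]>75)&(w[...,2]<115)&(d>0)
P=w[m];print(len(P),P.mean(0),cv2.minAreaRect(P[:,:2].astype(np.float32)))
m=(w[...,2]>22)&(w[...,2]<38)&(d>0)&(abs(w[...,0]-514)<110)&(abs(w[...,1]+385)<90)
P=w[m];print(len(P),cv2.minAreaRect(P[:,:2].astype(np.float32)))
E
```

```text
1.2 [ 515.03503457 -384.43390576  230.68572871] [-3.14075364e+00  7.68435511e-04  2.12081600e-01] [ 0.54574296  0.61993073  0.08730115  1.54005525 -0.06081304  0.98540143
 -0.70816767]
4907 [ 547.55319374 -264.53574159   94.12646051] ((534.386474609375, -280.17413330078125), (273.6824035644531, 131.31588745117188), 78.69842529296875)
3515 ((511.0849914550781, -384.250732421875), (140.36334228515625, 100.42086029052734), 11.73941421508789)
```

View pics/w1.png

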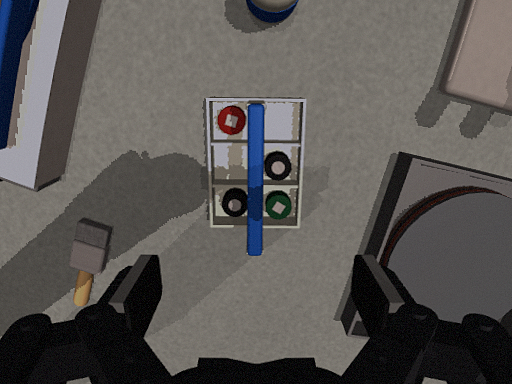

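Wrist view: the blue bar runs vertically at column 256, between rows 103 and 255. It is centred between the fingers and square to them, and all four specimens are in their wells. I'll descend and grip.

Request:
arm_command(
  deltas=[
    {"dx": -0.002, "dy": 0, "dz": -0.02, "yaw": 0, "jaw": 1},
    {"dx": -0.002, "dy": 0, "dz": -0.045, "yaw": 0, "jaw": 1},
    {"dx": -0.002, "dy": 0, "dz": -0.07, "yaw": 0, "jaw": 1},
    {"dx": -0.002, "dy": 0, "dz": -0.095, "yaw": 0, "jaw": 1},
    {"dx": -0.002, "dy": 0, "dz": -0.115, "yaw": 0, "jaw": 1},
    {"dx": -0.002, "dy": 0, "dz": -0.135, "yaw": 0, "jaw": 1},
    {"dx": -0.002, "dy": 0, "dz": -0.15, "yaw": 0, "jaw": 1},
    {"dx": -0.002, "dy": 0, "dz": -0.158, "yaw": 0, "jaw": 1},
    {"dx": -0.002, "dy": 0, "dz": -0.158, "yaw": 0, "jaw": 1},
    {"dx": -0.002, "dy": 0, "dz": -0.158, "yaw": 0, "jaw": 0.5},
    {"dx": -0.002, "dy": 0, "dz": -0.158, "yaw": 0, "jaw": 0.3},
    {"dx": -0.002, "dy": 0, "dz": -0.158, "yaw": 0, "jaw": 0.2},
    {"dx": -0.002, "dy": 0, "dz": -0.158, "yaw": 0, "jaw": 0},
    {"dx": -0.002, "dy": 0, "dz": -0.158, "yaw": 0, "jaw": 0},
    {"dx": -0.002, "dy": 0, "dz": -0.158, "yaw": 0, "jaw": 0},
    {"dx": -0.002, "dy": 0, "dz": -0.158, "yaw": 0, "jaw": 0},
    {"dx": -0.002, "dy": 0, "dz": -0.158, "yaw": 0, "jaw": 0},
    {"dx": -0.002, "dy": 0, "dz": -0.158, "yaw": 0, "jaw": 0},
  ],
)

```text
clock: 3.05
eef_pos: [512.4, -385.1, 73.4]
tool_rot: [-3.141, 0.0, 0.21]
force: [-0.8, 3.8, 4.1]
width: 13.0
gripper_force: 61.6
```

Gripped at 13 mm with 62 N. I'll lift 200 mm gently.

Request:
arm_command(
  deltas=[
    {"dx": 0, "dy": 0, "dz": 0.003, "yaw": 0, "jaw": 0},
    {"dx": 0, "dy": 0, "dz": 0.008, "yaw": 0, "jaw": 0},
    {"dx": 0, "dy": 0, "dz": 0.016, "yaw": 0, "jaw": 0},
    {"dx": 0, "dy": 0, "dz": 0.027, "yaw": 0, "jaw": 0},
    {"dx": 0, "dy": 0, "dz": 0.04, "yaw": 0, "jaw": 0},
    {"dx": 0, "dy": 0, "dz": 0.055, "yaw": 0, "jaw": 0},
    {"dx": 0, "dy": 0, "dz": 0.07, "yaw": 0, "jaw": 0},
    {"dx": 0, "dy": 0, "dz": 0.085, "yaw": 0, "jaw": 0},
    {"dx": 0, "dy": 0, "dz": 0.1, "yaw": 0, "jaw": 0},
    {"dx": 0, "dy": 0, "dz": 0.115, "yaw": 0, "jaw": 0},
    {"dx": 0, "dy": 0, "dz": 0.13, "yaw": 0, "jaw": 0},
    {"dx": 0, "dy": 0, "dz": 0.145, "yaw": 0, "jaw": 0},
    {"dx": 0, "dy": 0, "dz": 0.16, "yaw": 0, "jaw": 0},
    {"dx": 0, "dy": 0, "dz": 0.174, "yaw": 0, "jaw": 0},
    {"dx": 0, "dy": 0, "dz": 0.186, "yaw": 0, "jaw": 0},
    {"dx": 0, "dy": 0, "dz": 0.194, "yaw": 0, "jaw": 0},
    {"dx": 0, "dy": 0, "dz": 0.198, "yaw": 0, "jaw": 0},
    {"dx": 0, "dy": 0, "dz": 0.2, "yaw": 0, "jaw": 0},
    {"dx": 0, "dy": 0, "dz": 0.2, "yaw": 0, "jaw": 0},
  ],
)

```text
clock: 4.95
eef_pos: [512.3, -385.6, 273.1]
tool_rot: [-3.141, 0.0, 0.209]
force: [-0.4, -0.0, -5.0]
width: 12.6
gripper_force: 60.4
```

```bash
python3 - <<'E'
from h import *
s=read_state();print(s['clock'],s['eef_pos'],s['force'],s['torque'],s['width'])
im,d,p=grab('wrist');w=world(d,p)
m=(w[...,2]>215)&(w[...,2]<245)&(d>0)&(abs(w[...,0]-512)<85)&(abs(w[...,1]+385)<75)
P=w[m];A=np.c_[P[:,:2]-[512,-385],np.ones(len(P))];print(len(P),np.linalg.lstsq(A,P[:,2],rcond=None)[0],cv2.minAreaRect(P[:,:2].astype(np.float32)))
E
```

```text
4.95 [ 512.26451179 -385.56904758  273.07713854] [-0.42245443 -0.03586468 -5.04997248] [-0.03158632 -0.08339487 -0.0504126 ] 12.597386033406435
11022 [2.34273081e-02 7.53994038e-03 2.23553948e+02] ((514.9893188476562, -384.3514709472656), (132.65846252441406, 100.7572250366211), 11.729164123535156)
```

The caddy is level within about 1.5°. I'll carry it across in two smooth halves.

Request:
arm_command(
  deltas=[
    {"dx": 0, "dy": 0.004, "dz": 0, "yaw": 0, "jaw": 0},
    {"dx": -0.001, "dy": 0.012, "dz": 0, "yaw": -0.3, "jaw": 0},
    {"dx": -0.002, "dy": 0.024, "dz": 0, "yaw": -0.6, "jaw": 0},
    {"dx": -0.003, "dy": 0.04, "dz": 0, "yaw": -1, "jaw": 0},
    {"dx": -0.004, "dy": 0.06, "dz": 0, "yaw": -1.4, "jaw": 0},
    {"dx": -0.006, "dy": 0.084, "dz": 0, "yaw": -2, "jaw": 0},
    {"dx": -0.008, "dy": 0.11, "dz": 0, "yaw": -2.6, "jaw": 0},
    {"dx": -0.0095, "dy": 0.136, "dz": 0, "yaw": -3.2, "jaw": 0},
    {"dx": -0.011, "dy": 0.162, "dz": 0, "yaw": -3.8, "jaw": 0},
    {"dx": -0.013, "dy": 0.188, "dz": 0, "yaw": -4.4, "jaw": 0},
    {"dx": -0.0145, "dy": 0.214, "dz": 0, "yaw": -5, "jaw": 0},
    {"dx": -0.016, "dy": 0.24, "dz": 0, "yaw": -5.6, "jaw": 0},
    {"dx": -0.018, "dy": 0.266, "dz": 0, "yaw": -6.2, "jaw": 0},
    {"dx": -0.02, "dy": 0.291, "dz": 0, "yaw": -6.8, "jaw": 0},
    {"dx": -0.0215, "dy": 0.315, "dz": 0, "yaw": -7.4, "jaw": 0},
    {"dx": -0.023, "dy": 0.335, "dz": 0, "yaw": -7.9, "jaw": 0},
    {"dx": -0.024, "dy": 0.351, "dz": 0, "yaw": -8.3, "jaw": 0},
    {"dx": -0.025, "dy": 0.363, "dz": 0, "yaw": -8.6, "jaw": 0},
    {"dx": -0.0255, "dy": 0.371, "dz": 0, "yaw": -8.8, "jaw": 0},
    {"dx": -0.026, "dy": 0.375, "dz": 0, "yaw": -9, "jaw": 0},
  ],
)

```text
clock: 7.0
eef_pos: [486.0, -9.2, 273.6]
tool_rot: [-3.141, -0.0, 0.054]
force: [0.8, 0.1, -4.7]
width: 13.3
gripper_force: 60.3
```

Request:
arm_command(
  deltas=[
    {"dx": 0, "dy": 0.004, "dz": 0, "yaw": 0, "jaw": 0},
    {"dx": -0.001, "dy": 0.012, "dz": 0, "yaw": -0.3, "jaw": 0},
    {"dx": -0.002, "dy": 0.024, "dz": 0, "yaw": -0.6, "jaw": 0},
    {"dx": -0.003, "dy": 0.04, "dz": 0, "yaw": -1, "jaw": 0},
    {"dx": -0.004, "dy": 0.06, "dz": 0, "yaw": -1.4, "jaw": 0},
    {"dx": -0.006, "dy": 0.084, "dz": 0, "yaw": -2, "jaw": 0},
    {"dx": -0.008, "dy": 0.11, "dz": 0, "yaw": -2.6, "jaw": 0},
    {"dx": -0.0095, "dy": 0.136, "dz": 0, "yaw": -3.2, "jaw": 0},
    {"dx": -0.011, "dy": 0.162, "dz": 0, "yaw": -3.8, "jaw": 0},
    {"dx": -0.013, "dy": 0.188, "dz": 0, "yaw": -4.4, "jaw": 0},
    {"dx": -0.0145, "dy": 0.214, "dz": 0, "yaw": -5, "jaw": 0},
    {"dx": -0.016, "dy": 0.24, "dz": 0, "yaw": -5.6, "jaw": 0},
    {"dx": -0.018, "dy": 0.266, "dz": 0, "yaw": -6.2, "jaw": 0},
    {"dx": -0.02, "dy": 0.291, "dz": 0, "yaw": -6.8, "jaw": 0},
    {"dx": -0.0215, "dy": 0.315, "dz": 0, "yaw": -7.4, "jaw": 0},
    {"dx": -0.023, "dy": 0.335, "dz": 0, "yaw": -7.9, "jaw": 0},
    {"dx": -0.024, "dy": 0.351, "dz": 0, "yaw": -8.2, "jaw": 0},
    {"dx": -0.025, "dy": 0.363, "dz": 0, "yaw": -8.5, "jaw": 0},
    {"dx": -0.0255, "dy": 0.371, "dz": 0, "yaw": -8.7, "jaw": 0},
    {"dx": -0.0255, "dy": 0.374, "dz": 0, "yaw": -8.7, "jaw": 0},
  ],
)

```text
clock: 9.0
eef_pos: [460.8, 363.8, 273.2]
tool_rot: [3.141, 0.0, -0.1]
force: [0.1, -0.6, -5.6]
width: 12.8
gripper_force: 60.3
```

```bash
python3 - <<'E'
from h import *
s=read_state();print(s['clock'],s['eef_pos'],s['tool_rot'],s['force'],s['width'],s['qpos'].round(2))
im,d,p=grab('wrist');w=world(d,p);cv2.imwrite('pics/w2.png',im[...,::-1])
m=(w[...,2]>212)&(w[...,2]<245)&(d>0)&(abs(w[...,0]-460)<95)&(abs(w[...,1]-364)<75)
P=w[m];A=np.c_[P[:,:2]-[460,364],np.ones(len(P))];print(len(P),np.linalg.lstsq(A,P[:,2],rcond=None)[0],cv2.minAreaRect(P[:,:2].astype(np.float32)))
E
```

```text
9.0 [460.82121473 363.76001843 273.18341426] [ 3.14147763e+00  1.42275702e-04 -9.95076912e-02] [ 0.07255045 -0.59113101 -5.57516491] 12.84532302575819 [-0.74  0.49  0.04  1.65 -0.02  1.   -2.37]
11807 [ 3.16695848e-02 -1.02792287e-03  2.22835436e+02] ((462.9862060546875, 363.88409423828125), (100.73152923583984, 134.14346313476562), 84.09891510009766)
```

View pics/w2.png

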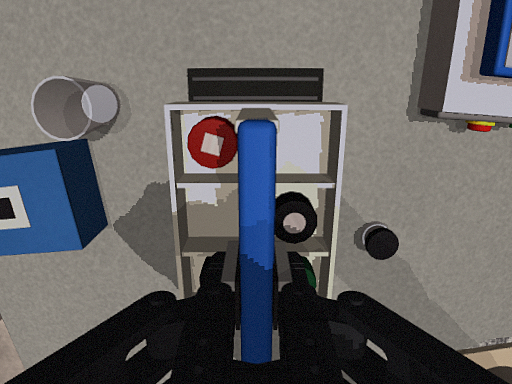

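The caddy sits square over the mat, whose far edge shows at row 68 between columns 188 and 323. The specimens are in place and nothing is below it. I'll lower it, with a slow finish.

Request:
arm_command(
  deltas=[
    {"dx": 0, "dy": 0, "dz": -0.004, "yaw": 0, "jaw": 0},
    {"dx": 0, "dy": 0, "dz": -0.012, "yaw": 0, "jaw": 0},
    {"dx": 0, "dy": 0, "dz": -0.024, "yaw": 0, "jaw": 0},
    {"dx": 0, "dy": 0, "dz": -0.04, "yaw": 0, "jaw": 0},
    {"dx": 0, "dy": 0, "dz": -0.057, "yaw": 0, "jaw": 0},
    {"dx": 0, "dy": 0, "dz": -0.074, "yaw": 0, "jaw": 0},
    {"dx": 0, "dy": 0, "dz": -0.091, "yaw": 0, "jaw": 0},
    {"dx": 0, "dy": 0, "dz": -0.108, "yaw": 0, "jaw": 0},
    {"dx": 0, "dy": 0, "dz": -0.124, "yaw": 0, "jaw": 0},
    {"dx": 0, "dy": 0, "dz": -0.138, "yaw": 0, "jaw": 0},
    {"dx": 0, "dy": 0, "dz": -0.15, "yaw": 0, "jaw": 0},
    {"dx": 0, "dy": 0, "dz": -0.16, "yaw": 0, "jaw": 0},
    {"dx": 0, "dy": 0, "dz": -0.168, "yaw": 0, "jaw": 0},
    {"dx": 0, "dy": 0, "dz": -0.175, "yaw": 0, "jaw": 0},
    {"dx": 0, "dy": 0, "dz": -0.181, "yaw": 0, "jaw": 0},
    {"dx": 0, "dy": 0, "dz": -0.185, "yaw": 0, "jaw": 0},
    {"dx": 0, "dy": 0, "dz": -0.188, "yaw": 0, "jaw": 0},
    {"dx": 0, "dy": 0, "dz": -0.191, "yaw": 0, "jaw": 0},
    {"dx": 0, "dy": 0, "dz": -0.193, "yaw": 0, "jaw": 0},
    {"dx": 0, "dy": 0, "dz": -0.193, "yaw": 0, "jaw": 0},
  ],
)

```text
clock: 11.05
eef_pos: [460.9, 363.2, 80.2]
tool_rot: [3.141, 0.0, -0.1]
force: [-0.9, 0.1, -5.7]
width: 12.9
gripper_force: 60.3
```

Request:
arm_command(
  deltas=[
    {"dx": 0, "dy": 0, "dz": -0.001, "yaw": 0, "jaw": 0},
    {"dx": 0, "dy": 0, "dz": -0.002, "yaw": 0, "jaw": 0},
    {"dx": 0, "dy": 0, "dz": -0.003, "yaw": 0, "jaw": 0},
    {"dx": 0, "dy": 0, "dz": -0.003, "yaw": 0, "jaw": 0},
  ],
)

```text
clock: 11.45
eef_pos: [461.1, 363.5, 77.5]
tool_rot: [-3.141, -0.0, -0.1]
force: [-0.5, -0.2, -3.1]
width: 12.6
gripper_force: 60.5
```

Request:
arm_command(
  deltas=[
    {"dx": 0, "dy": 0, "dz": -0.0005, "yaw": 0, "jaw": 0},
    {"dx": 0, "dy": 0, "dz": -0.001, "yaw": 0, "jaw": 0},
    {"dx": 0, "dy": 0, "dz": -0.0013, "yaw": 0, "jaw": 0},
    {"dx": 0, "dy": 0, "dz": -0.0013, "yaw": 0, "jaw": 0},
    {"dx": 0, "dy": 0, "dz": -0.0013, "yaw": 0, "jaw": 0.2},
    {"dx": 0, "dy": 0, "dz": -0.0013, "yaw": 0, "jaw": 0.3},
    {"dx": 0, "dy": 0, "dz": -0.0013, "yaw": 0, "jaw": 0.5},
    {"dx": 0, "dy": 0, "dz": -0.0013, "yaw": 0, "jaw": 0.8},
    {"dx": 0, "dy": 0, "dz": -0.0013, "yaw": 0, "jaw": 0.8},
    {"dx": 0, "dy": 0, "dz": -0.0013, "yaw": 0, "jaw": 0.8},
    {"dx": 0, "dy": 0, "dz": -0.0013, "yaw": 0, "jaw": 0.8},
    {"dx": 0, "dy": 0, "dz": -0.0013, "yaw": 0, "jaw": 0.8},
  ],
)

```text
clock: 12.65
eef_pos: [460.9, 363.3, 76.0]
tool_rot: [3.142, 0.0, -0.1]
force: [-0.3, -0.5, -0.3]
width: 68.2
gripper_force: 0.0
```

Request:
arm_command(
  deltas=[
    {"dx": 0, "dy": 0, "dz": 0.01, "yaw": 0, "jaw": 0.8},
    {"dx": 0, "dy": 0, "dz": 0.03, "yaw": 0, "jaw": 0.8},
    {"dx": 0, "dy": 0, "dz": 0.055, "yaw": 0, "jaw": 0.8},
    {"dx": 0, "dy": 0, "dz": 0.085, "yaw": 0, "jaw": 0.8},
    {"dx": 0, "dy": 0, "dz": 0.115, "yaw": 0, "jaw": 0.8},
    {"dx": 0, "dy": 0, "dz": 0.145, "yaw": 0, "jaw": 0.8},
    {"dx": 0, "dy": 0, "dz": 0.17, "yaw": 0, "jaw": 0.8},
    {"dx": 0, "dy": 0, "dz": 0.18, "yaw": 0, "jaw": 0.8},
    {"dx": 0, "dy": 0, "dz": 0.18, "yaw": 0, "jaw": 0.8},
  ],
)

```text
clock: 13.55
eef_pos: [461.6, 363.8, 257.7]
tool_rot: [-3.139, -0.002, -0.1]
force: [0.5, 0.6, -0.3]
width: 68.5
gripper_force: 0.0
```

```bash
python3 - <<'E'
from h import *
s=read_state();print(s['clock'],s['eef_pos'],s['force'],s['width'])
im,d,p=grab('wrist');w=world(d,p);cv2.imwrite('pics/w3.png',im[...,::-1])
m=(w[...,2]>25)&(w[...,2]<42)&(d>0)&(abs(w[...,0]-460)<95)&(abs(w[...,1]-364)<75)
P=w[m];A=np.c_[P[:,:2]-[460,364],np.ones(len(P))];print(len(P),np.median(P[:,2]),np.linalg.lstsq(A,P[:,2],rcond=None)[0],cv2.minAreaRect(P[:,:2].astype(np.float32)))
E
```

```text
13.55 [461.55045071 363.78107267 257.68820193] [ 0.45091982  0.62314597 -0.33756052] 68.49933924793197
3798 27.444050255913112 [ 1.12383793e-02 -2.04907386e-03  2.89825083e+01] ((459.91943359375, 363.7451171875), (100.2892837524414, 139.78073120117188), 84.30746459960938)
```

View pics/w3.png

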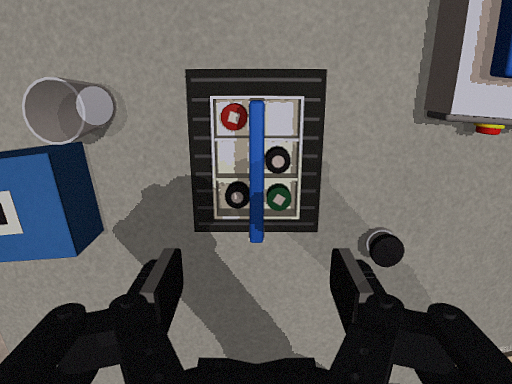

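The caddy (rows 97–220) stands squarely in the middle of the mat (rows 70–232, columns 187–327), with all four specimens in it. Next I'll move above the handle.

Request:
arm_command(
  deltas=[
    {"dx": 0.002, "dy": -0.01, "dz": 0, "yaw": 3, "jaw": 0.8},
    {"dx": 0.007, "dy": -0.03, "dz": 0, "yaw": 9, "jaw": 0.8},
    {"dx": 0.013, "dy": -0.058, "dz": 0, "yaw": 16, "jaw": 0.8},
    {"dx": 0.02, "dy": -0.09, "dz": 0, "yaw": 23, "jaw": 0.8},
    {"dx": 0.027, "dy": -0.122, "dz": 0, "yaw": 30, "jaw": 0.8},
    {"dx": 0.034, "dy": -0.154, "dz": 0, "yaw": 37, "jaw": 0.8},
    {"dx": 0.041, "dy": -0.186, "dz": 0, "yaw": 44, "jaw": 0.8},
    {"dx": 0.048, "dy": -0.218, "dz": 0, "yaw": 51, "jaw": 0.8},
    {"dx": 0.055, "dy": -0.25, "dz": 0, "yaw": 58, "jaw": 0.8},
    {"dx": 0.062, "dy": -0.282, "dz": 0, "yaw": 65, "jaw": 0.8},
    {"dx": 0.069, "dy": -0.314, "dz": 0, "yaw": 72, "jaw": 0.8},
    {"dx": 0.075, "dy": -0.344, "dz": 0, "yaw": 79, "jaw": 0.8},
    {"dx": 0.08, "dy": -0.366, "dz": 0, "yaw": 85, "jaw": 0.8},
    {"dx": 0.083, "dy": -0.378, "dz": 0, "yaw": 88, "jaw": 0.8},
    {"dx": 0.083, "dy": -0.378, "dz": 0, "yaw": 88, "jaw": 0.8},
    {"dx": 0.083, "dy": -0.378, "dz": 0, "yaw": 88, "jaw": 0.8},
  ],
)

```text
clock: 15.2
eef_pos: [543.0, -14.2, 254.8]
tool_rot: [-3.139, -0.001, 1.435]
force: [0.3, 0.3, 0.6]
width: 68.5
gripper_force: 0.0
```

```bash
python3 - <<'E'
from h import *
s=read_state();print(s['clock'],s['eef_pos'],s['tool_rot'],s['force'],s['width'],s['qpos'].round(2))
im,d,p=grab('wrist');w=world(d,p);cv2.imwrite('pics/w4.png',im[...,::-1])
m=(w[...,2]>128)&(w[...,2]<155)&(d>0)&(abs(w[...,0]-544)<40)&(abs(w[...,1]+14)<80)
P=w[m];print(len(P),P.mean(0),np.percentile(P[:,2],[5,50,95]),cv2.minAreaRect(P[:,:2].astype(np.float32)))
E
```

```text
15.2 [543.04977518 -14.16007749 254.7727177 ] [-3.13893683e+00 -6.40246333e-04  1.43491198e+00] [0.31024468 0.31590702 0.55756254] 68.51963460790898 [ 0.2   0.46 -0.32  1.78  0.18  0.93 -0.34]
2246 [542.70266909  -7.52065241 140.9109752 ] [138.07612984 141.22762168 142.90556506] ((542.3401489257812, -11.765769958496094), (120.34548950195312, 12.523969650268555), 81.78642272949219)
```

View pics/w4.png

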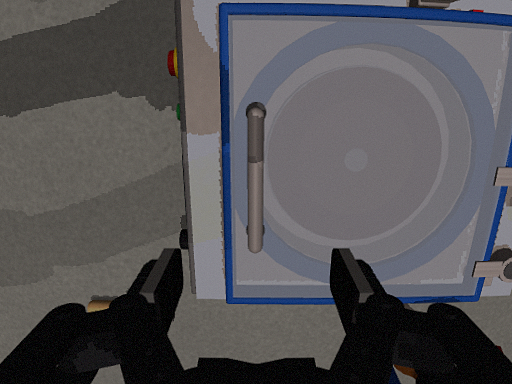

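Wrist view: the steel bar is at column 256, between rows 105 and 250, vertical and centred between the fingers. I'll descend and grip.

Request:
arm_command(
  deltas=[
    {"dx": 0, "dy": 0, "dz": -0.015, "yaw": 0, "jaw": 0.8},
    {"dx": 0, "dy": 0, "dz": -0.04, "yaw": 0, "jaw": 0.8},
    {"dx": 0, "dy": 0, "dz": -0.065, "yaw": 0, "jaw": 0.8},
    {"dx": 0, "dy": 0, "dz": -0.09, "yaw": 0, "jaw": 0.8},
    {"dx": 0, "dy": 0, "dz": -0.11, "yaw": 0, "jaw": 0.8},
    {"dx": 0, "dy": 0, "dz": -0.125, "yaw": 0, "jaw": 0.8},
    {"dx": 0, "dy": 0, "dz": -0.135, "yaw": 0, "jaw": 0.8},
    {"dx": 0, "dy": 0, "dz": -0.135, "yaw": 0, "jaw": 0.8},
    {"dx": 0, "dy": 0, "dz": -0.135, "yaw": 0, "jaw": 0.4},
    {"dx": 0, "dy": 0, "dz": -0.135, "yaw": 0, "jaw": 0.25},
    {"dx": 0, "dy": 0, "dz": -0.135, "yaw": 0, "jaw": 0},
    {"dx": 0, "dy": 0, "dz": -0.135, "yaw": 0, "jaw": 0},
    {"dx": 0, "dy": 0, "dz": -0.135, "yaw": 0, "jaw": 0},
    {"dx": 0, "dy": 0, "dz": -0.135, "yaw": 0, "jaw": 0},
    {"dx": 0, "dy": 0, "dz": -0.135, "yaw": 0, "jaw": 0},
  ],
)

```text
clock: 16.75
eef_pos: [541.7, -14.4, 121.4]
tool_rot: [-3.138, 0.001, 1.436]
force: [-5.7, 1.3, 5.6]
width: 10.9
gripper_force: 58.5
```

```bash
python3 - <<'E'
import numpy as np
c,s=np.cos(np.radians(-7.9)),np.sin(np.radians(-7.9))
for n in (20,):
  for i in range(1,n+1):
    u=i/n; t=0.70*(3*u*u-2*u**3)
    f=255*np.cos(t)-61*np.sin(t);z=61*np.cos(t)+255*np.sin(t)
    k=255-f; print(i,round(t,3),round(k*c/1000,4),round(k*s/1000,4),round((z-61)/1000,4))
E
```

```text
1 0.005 0.0003 -0.0 0.0013
2 0.02 0.0012 -0.0002 0.005
3 0.043 0.0028 -0.0004 0.0108
4 0.073 0.0051 -0.0007 0.0184
5 0.109 0.0081 -0.0011 0.0275
6 0.151 0.012 -0.0017 0.0377
7 0.197 0.0167 -0.0023 0.0488
8 0.246 0.0224 -0.0031 0.0604
9 0.298 0.0288 -0.004 0.0721
10 0.35 0.036 -0.005 0.0837
11 0.402 0.0438 -0.0061 0.095
12 0.454 0.052 -0.0072 0.1056
13 0.503 0.0604 -0.0084 0.1153
14 0.549 0.0686 -0.0095 0.1241
15 0.591 0.0764 -0.0106 0.1317
16 0.627 0.0835 -0.0116 0.138
17 0.657 0.0896 -0.0124 0.1431
18 0.68 0.0943 -0.0131 0.1468
19 0.695 0.0973 -0.0135 0.1491
20 0.7 0.0983 -0.0136 0.1499
```

The grip holds at 58 N. I'll raise it along the arc, checking halfway.

Request:
arm_command(
  deltas=[
    {"dx": 0.0003, "dy": 0, "dz": 0.0013, "yaw": 0, "jaw": 0},
    {"dx": 0.0012, "dy": -0.0002, "dz": 0.005, "yaw": 0, "jaw": 0},
    {"dx": 0.0028, "dy": -0.0004, "dz": 0.0108, "yaw": 0, "jaw": 0},
    {"dx": 0.0051, "dy": -0.0007, "dz": 0.0184, "yaw": 0, "jaw": 0},
    {"dx": 0.0081, "dy": -0.0011, "dz": 0.0275, "yaw": 0, "jaw": 0},
    {"dx": 0.012, "dy": -0.0017, "dz": 0.0377, "yaw": 0, "jaw": 0},
    {"dx": 0.0167, "dy": -0.0023, "dz": 0.0488, "yaw": 0, "jaw": 0},
    {"dx": 0.0224, "dy": -0.0031, "dz": 0.0604, "yaw": 0, "jaw": 0},
    {"dx": 0.0224, "dy": -0.0031, "dz": 0.0604, "yaw": 0, "jaw": 0},
  ],
)

```text
clock: 17.65
eef_pos: [562.7, -17.4, 181.2]
tool_rot: [-3.133, 0.001, 1.436]
force: [-8.5, 3.1, -4.9]
width: 10.2
gripper_force: 58.7
```

```bash
cat > ang.py <<'E'
from h import *
s=read_state();print(s['clock'],s['eef_pos'].round(1),s['force'].round(1),s['torque'].round(2),s['width'],s['gripper_force'])
c,sn=np.cos(np.radians(-7.9)),np.sin(np.radians(-7.9))
ex=np.array([c,sn,0]);ey=np.array([-sn,c,0]);h0=np.array([796,-49.3,76])
for n in('scene','top'):
    im,d,p=grab(n);w=world(d,p);cv2.imwrite(f'pics/{n}_{s["clock"]:.1f}.png',im[...,::-1])
    hsv=cv2.cvtColor(im,cv2.COLOR_RGB2HSV)
    q=w-h0; a=-q@ex; b=q@ey
    m=(abs(hsv[...,0].astype(int)-112)<13)&(hsv[...,1]>110)&(d>0)&(abs(b)<150)&(abs(b)>128)&(a>20)&(a<300)&(q[...,2]>0)
    P=np.c_[a[m],q[...,2][m]]
    if len(P)<20: print(n,len(P));continue
    vx,vy,x0,y0=cv2.fitLine(P.astype(np.float32),cv2.DIST_HUBER,0,.01,.01).ravel()
    print(n,len(P),'angle',np.arctan(vy/vx))
E
python3 ang.py
```

```text
17.65 [562.7 -17.4 181.2] [-8.5  3.1 -4.9] [ 0.6   2.06 -0.03] 10.195603170339677 58.744139671325684
scene 406 angle 0.2347725
top 273 angle 0.22826597
```

Request:
arm_command(
  deltas=[
    {"dx": 0.0032, "dy": -0.0004, "dz": 0.006, "yaw": 0, "jaw": 0},
    {"dx": 0.0064, "dy": -0.0009, "dz": 0.0117, "yaw": 0, "jaw": 0},
    {"dx": 0.01, "dy": -0.0014, "dz": 0.0175, "yaw": 0, "jaw": 0},
    {"dx": 0.0136, "dy": -0.0019, "dz": 0.0233, "yaw": 0, "jaw": 0},
    {"dx": 0.0175, "dy": -0.0024, "dz": 0.029, "yaw": 0, "jaw": 0},
    {"dx": 0.0214, "dy": -0.003, "dz": 0.0346, "yaw": 0, "jaw": 0},
    {"dx": 0.0255, "dy": -0.0035, "dz": 0.04, "yaw": 0, "jaw": 0},
    {"dx": 0.0296, "dy": -0.0041, "dz": 0.0452, "yaw": 0, "jaw": 0},
    {"dx": 0.0338, "dy": -0.0047, "dz": 0.0501, "yaw": 0, "jaw": 0},
    {"dx": 0.038, "dy": -0.0053, "dz": 0.0549, "yaw": 0, "jaw": 0},
    {"dx": 0.038, "dy": -0.0053, "dz": 0.0549, "yaw": 0, "jaw": 0},
  ],
)

```text
clock: 18.85
eef_pos: [597.7, -22.4, 235.4]
tool_rot: [-3.126, 0.002, 1.436]
force: [-15.6, 2.8, 2.0]
width: 10.8
gripper_force: 58.8
```

```bash
python3 ang.py
```

```text
18.85 [597.7 -22.4 235.4] [-15.6   2.8   2. ] [ 0.64  3.74 -0.12] 10.763243971357717 58.75186800956726
scene 447 angle 0.48060238
top 180 angle 0.469573
```

Request:
arm_command(
  deltas=[
    {"dx": 0.0014, "dy": -0.0002, "dz": 0.005, "yaw": 0, "jaw": 0},
    {"dx": 0.005, "dy": -0.0007, "dz": 0.01, "yaw": 0, "jaw": 0},
    {"dx": 0.009, "dy": -0.0012, "dz": 0.0147, "yaw": 0, "jaw": 0},
    {"dx": 0.013, "dy": -0.0018, "dz": 0.019, "yaw": 0, "jaw": 0},
    {"dx": 0.0175, "dy": -0.0024, "dz": 0.0233, "yaw": 0, "jaw": 0},
    {"dx": 0.0225, "dy": -0.0031, "dz": 0.0276, "yaw": 0, "jaw": 0},
    {"dx": 0.027, "dy": -0.0037, "dz": 0.0314, "yaw": 0, "jaw": 0},
    {"dx": 0.031, "dy": -0.0043, "dz": 0.0346, "yaw": 0, "jaw": 0},
    {"dx": 0.0335, "dy": -0.0047, "dz": 0.0364, "yaw": 0, "jaw": 0},
    {"dx": 0.0349, "dy": -0.0048, "dz": 0.0372, "yaw": 0, "jaw": 0},
    {"dx": 0.0349, "dy": -0.0048, "dz": 0.0372, "yaw": 0, "jaw": 0},
    {"dx": 0.0349, "dy": -0.0048, "dz": 0.0372, "yaw": 0, "jaw": 0},
  ],
)

```text
clock: 20.15
eef_pos: [634.5, -27.6, 272.1]
tool_rot: [-3.13, 0.001, 1.436]
force: [-10.6, 2.5, -1.4]
width: 10.5
gripper_force: 58.7
```

```bash
python3 ang.py; ls pics
```

```text
20.15 [634.5 -27.6 272.1] [-10.6   2.5  -1.4] [ 0.41  2.63 -0.09] 10.473172547358422 58.71495008468628
scene 461 angle 0.6704969
top 151 angle 0.65991235
scene0.png
scene_17.6.png
scene_18.9.png
scene_20.1.png
top0.png
top_17.6.png
top_18.9.png
top_20.1.png
w1.png
w2.png
w3.png
w4.png
```

```bash
python3 - <<'E'
from h import *
im=cv2.imread('pics/scene_20.1.png');c=im[160:310,180:350];cv2.imwrite('pics/crop.png',cv2.resize(c,None,fx=4,fy=4,interpolation=cv2.INTER_CUBIC)[:600,:680])
E
sed 's/for n in.*/for n in ("scene","top"):/; s/im,d,p=grab(n);w=world(d,p);cv2.imwrite([^;]*$/z=np.load(n+"0.npz");im,d,w=z["im"],z["d"],z["w"]/' ang.py > ang0.py; python3 ang0.py
```

```text
20.25 [634.5 -27.6 272.1] [-11.    1.4  -2.9] [ 0.41  2.6  -0.11] 10.703413120512925 58.71438145637512
scene 370 angle -0.005319931
top 368 angle -0.006222599
```

View pics/crop.png

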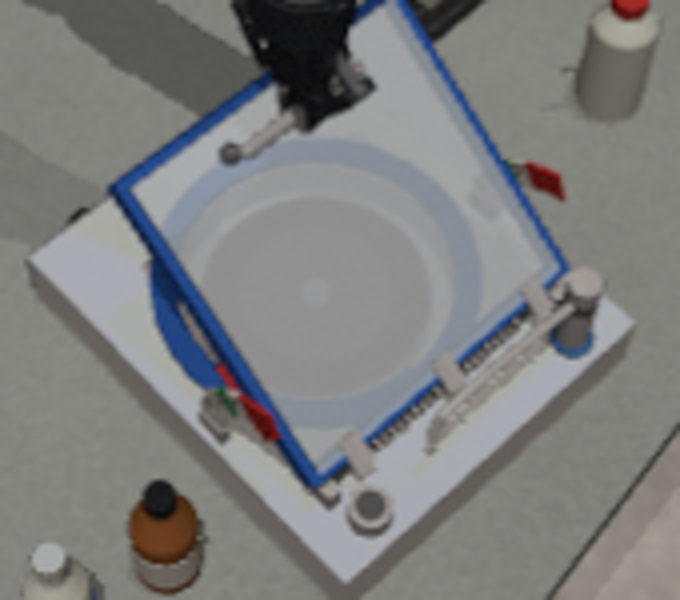

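The crop shows the red pointer at about (230,385) by the green band (225,400) on the near quadrant, and the fingers are on the handle at (320,110). The measured angle is about 0.67 rad. I'll nudge it toward mid-band and hold.

Request:
arm_command(
  deltas=[
    {"dx": 0.001, "dy": -0.0001, "dz": 0.002, "yaw": 0, "jaw": 0},
    {"dx": 0.002, "dy": -0.0003, "dz": 0.004, "yaw": 0, "jaw": 0},
    {"dx": 0.003, "dy": -0.0004, "dz": 0.005, "yaw": 0, "jaw": 0},
    {"dx": 0.003, "dy": -0.0004, "dz": 0.005, "yaw": 0, "jaw": 0},
    {"dx": 0.003, "dy": -0.0004, "dz": 0.005, "yaw": 0, "jaw": 0},
    {"dx": 0.003, "dy": -0.0004, "dz": 0.005, "yaw": 0, "jaw": 0},
    {"dx": 0.003, "dy": -0.0004, "dz": 0.005, "yaw": 0, "jaw": 0},
    {"dx": 0.003, "dy": -0.0004, "dz": 0.005, "yaw": 0, "jaw": 0},
    {"dx": 0.003, "dy": -0.0004, "dz": 0.005, "yaw": 0, "jaw": 0},
    {"dx": 0.003, "dy": -0.0004, "dz": 0.005, "yaw": 0, "jaw": 0},
    {"dx": 0.003, "dy": -0.0004, "dz": 0.005, "yaw": 0, "jaw": 0},
    {"dx": 0.003, "dy": -0.0004, "dz": 0.005, "yaw": 0, "jaw": 0},
  ],
)

```text
clock: 21.45
eef_pos: [642.3, -28.6, 278.3]
tool_rot: [3.142, 0.0, 1.436]
force: [-2.6, 0.2, -13.4]
width: 11.0
gripper_force: 58.3
```

```bash
python3 ang.py && python3 -c "
from cell import *;print(finish_job())"
```

```text
21.45 [642.3 -28.6 278.3] [ -2.6   0.2 -13.4] [-0.04  0.98 -0.09] 11.008770693787767 58.32838833332062
scene 466 angle 0.7061455
top 141 angle 0.69972366
the job is handed in; nothing more can be done
None
```

The job is handed in at about 21 s of the 72 s allowed. The caddy stands squarely on the mat with all four specimens in it, and the arm is still gripping the handle with the cover at about 0.70 rad, mid green band; no pass/fail verdict was returned.

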